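# Fit a sanding drum and hold the spindle lock

## Robot

A 6-joint arm with a two-finger parallel gripper is mounted at the origin on the work surface. World frame = base frame: x ahead of the robot, y to its left, z up, the work surface at z = 0. Lengths are in mm, angles in rad, forces in N, time in s.
With the tool pointing down it reaches from about 325 to 775 mm from the base axis. Payload 9.3 kg.
Tool frame: the origin (TCP) lies on the centre line of the jaws, within the pads' length; the fingertips stand 17 mm ahead of it and the grasp point (between the pads) lies 2 mm behind it; z points along the fingers, y is the line along which they close (so a half turn about z gives the same grasp; the last joint's range is limited). The gripper opens to 85 mm and grips with 20 to 120 N. Pads are 22 mm wide; open, the fingers measure 114 mm over their backs; the gripper's body (76 mm by 85 mm) begins 54 mm behind the grasp point. The pads swing forward as they close: fully open they stand 13 mm farther back than shut.
Start: joints at [1.096, 0.259, 0.021, 1.334, 0, 1.418], TCP at [173.952, 521.764, 248.279] pointing down, gripper open.
Joint ranges: [-3.04, 3.04], [-0.91, 1.82], [-1.04, 1.36], [-1.92, 1.95], [-1.52, 1.45], [-3.14, 3.14]. Speed limits (rad/s): [2.22, 2.22, 2.79, 3.14, 3.14, 3.14].

## Interface

Orientations are given as [roll, pitch, yaw] about the fixed x, y, z axes, in that order (R = Rz(yaw) Ry(pitch) Rx(roll)).
In Python, from rig import observe, grab_frame, get_calibration, close_job gives the robot as it stands.
- The arm moves only by the shell command python3 -m inch 'ROWS' [FORCE]. ROWS is JSON, a list of rows, each an object of numbers: "x", "y", "z": the shift along the tool's x, y, z each as a share of 0.5 m, from -1 to 1; "roll": the turn about the tool's z as a share of 360 degrees, from -1 to 1; "grip": the opening, from -1 (shut) to 1 (fully open). In form: [{"x": .., "y": .., "z": .., "roll": .., "grip": ..}, ...]. A call has exactly 8 rows; each row is the pose to reach, as a shift and turn from the pose commanded when the call began, along the tool's axes at that moment, turning the shorter way round; what a row does not reach only later rows make up. A row lasts 1/12 s, in which the tool goes at most 41.7 mm and 7.16 degrees, less where a joint would pass 70% of its speed; a pose out of reach is approached as far as the arm can. A call with a number of a shift or a turn outside -1 to 1 is refused whole. A call with a gripper value outside its range is refused whole. The fingers move at their own pace and stop on an object; FORCE is the grip in N (left out, the last holds). Time passes only in rows, so rows that repeat a pose let the fingers close, or fill a call up. It gives the time, the measured TCP pose, the force, the opening and the grip force at its end, in the units of the state.
- observe(): the state, without advancing time (a new reading comes with each control period).
- grab_frame(name): name is "scene" or "top" or "wrist"; returns the picture (420x560x3 uint8, blue, green, red); there is no depth.
- get_calibration(name): a dict with "fx", "fy", "cx", "cy" (pixels), "pose" (4x4, takes a point from camera to world coordinates); the wrist camera has in their place "T_tool_cam" (4x4, takes a point from camera to tool coordinates, whose origin is the TCP and whose axes are the flange's). Camera axes: x right, y up, looking along -z (the intrinsics and any distortion apply to the point x, -y, -z); pixel columns grow to the right and rows downward; lengths in mm; the calibration is good to about 2 mm. A picture is of the moment at which its call begins: read the wrist's pose just before it. get_calibration takes no time and is no camera call.
- close_job(): hands the job in; it is judged then, once.
The state is a dict: "clock": time; "q": joint angles; "qd": joint speeds; "joint_efforts": joint torques, N m; "ee_pos": TCP position; "orientation": TCP orientation; "force": force on the tool from outside, world axes, zero at the start; "wrist_torque": the same for the moment, N m; "gripper_width": opening from 0.0 (shut) to 1.0 (fully open); "finger_force": force on a finger pad.
Only numpy, scipy, OpenCV 4.12 (cv2) and the standard library are available. Lean on these libraries where they do the work, as an engineer would, in place of code of your own. Each camera call takes 0.05 s, during which the arm holds its last target. There are 200 camera calls.

## Task

Fit the thickest of the three sanding drums to the bobbin sander: lower it over the upright spindle, without dropping it, until it sits down on the notched collar, and let go of it. Then push the sprung spindle-lock knob straight in until it stops hard against its barrel, with no more than the force of a firm thumb, and finish the job still holding it in there, so that I can run the nut on and tighten it. Leave everything else on the bench where it is.

Things in the scene. Friction and masses are not known exactly. Their poses are not given: they have to be found in the camera images.
- drum_thick_mid (a point): The thickest sanding drum: a brown abrasive sleeve on a black rubber core, 50 mm in diameter and 76 mm tall, with a 15 mm bore right through, about 190 g; stands upright on the bench. The point is its centre, 38 mm above its foot; z is its axis. Either end may be up.
- drum_medium_mid (a point): Same make as the thick drum: brown abrasive sleeve on a rubber core, 76 mm tall, 15 mm bore, standing upright. 38 mm in diameter, about 110 g; to be left alone. The point is its centre, 38 mm above its foot.
- drum_thin_mid (a point): Same make as the thick drum: brown abrasive sleeve on a rubber core, 76 mm tall, 15 mm bore, standing upright. 25 mm in diameter, about 50 g; to be left alone. The point is its centre, 38 mm above its foot.
- sander: The bobbin sander let into the bench. Origin on the spindle's axis at bench height; x points from the lock knob to the spindle. Its grey plate (top 18 mm above the bench) reaches from 155 mm on the -x side to 105 mm on the +x side of the axis and 110 mm to either side. Above the bench: a dust hood to 63 mm, 70 to 145 mm to the +x side; a switch box to 47 mm, 70 to 106 mm to the +y side.
- spindle_foot (a point): The point on the spindle's axis at the top of the steel notched collar (56 mm in diameter), where the drum comes to sit, 60 mm above the bench. z is up along the spindle; x is the direction from the lock knob to the spindle, in which the knob is pushed.
- spindle_tip (a point): Top end of the upright steel spindle, 102 mm above spindle_foot. The shaft is 13 mm in diameter up to 80 mm above spindle_foot, then narrows over 6 mm to a threaded stub of 8 mm that rises 16 mm more, its end slightly tapered. It does not turn: a notch of the collar already faces the lock pin.
- lock_face (a point): Centre of the flat outer face of the spindle-lock knob, a black disc 26 mm in diameter, 14 mm thick, its level axis 48 mm above the bench, pointing at the spindle. The face is 127 mm from the spindle's axis at rest, 117 mm when home. x is the way it is pushed; it moves with the knob. 10 mm behind the knob is the end of the steel barrel (24 mm in diameter) that stops it. Its outer side is clear.
- lock_pin (a joint): How far the spindle-lock knob is pushed in, in m: 0 at rest, 0.010 at the hard stop. A spring pushes it back: about 6 N at rest, rising to about 11 N at the stop; let go, it springs out.
- spanner: Steel spanner, 160 mm long, lying flat on the bench near its right front; to be left alone.
- nut: Steel flanged nut, 30 mm in diameter, 12 mm high, lying on the machine's plate beyond and to the right of the spindle; to be left alone. Origin in its underside.
- mallet: Wooden mallet, 270 mm long, lying on the right of the bench; to be left alone. Origin in its underside, the head on its +x side.
- carving: Half-carved block of wood with scrolls, 105 x 80 x 80 mm, on the left at the back; to be left alone. Origin in its underside.
- block: Cork sanding block, 112 x 67 x 33 mm, on the left; to be left alone. Origin in its underside.
- brush: Bench brush, 200 mm long, lying on the right; to be left alone.
Things that resemble listed ones, but are neither listed nor needed, are in the scene too. What is shaped like the part that bears drum_thick_mid but orange or red is not meant.

How it is judged (in metres and radians):
On the way, in this order (a step that is already met when the one before it is completed fails the run):
1. the thickest drum sits on the collar, on the spindle, and is let go (horizontal distance between drum_thick_mid and spindle_foot below 0.004 m and z of drum_thick_mid in the frame of spindle_foot between 0.034 and 0.0405 m and angle between the z axis of drum_thick_mid and the z axis of spindle_foot, either way round below 0.06 rad and contact force between each of the fingers, the arm and drum_thick below 0.1 N), for 0.3 s.
2. the spindle-lock knob is pushed home and held (value of joint lock_pin above 0.009 m and contact force between any of the fingers, the arm and lock_pin above 3 N), for 0.5 s.
At the end, for the whole second after the job is handed in: The thickest drum stands on the spindle (axis within 4 mm and 0.06 rad of the spindle's), down on the collar (foot within 2.5 mm), untouched by the robot; the robot still holds the lock knob pushed in to within 1 mm of its hard stop (10 mm), with at least 3 N of contact (all of step 1 and all of step 2); the arm keeps its last pose, push and grip.
It fails at once if the lock knob is forced (more than 60 N) (contact force between any of the fingers, the arm and lock_pin above 60 N).
It fails at once if the drum is dropped (falls free faster than 0.7 m/s, about 25 mm of fall) (linear speed of drum_thick above 0.7 m/s and contact force between the fingers and drum_thick below 0.05 N).
It fails at once if another drum or the nut or the spanner is moved by more than 30 mm (distance of any of drum_medium_mid, drum_thin_mid, spanner, nut from where it was at the start of the episode above 0.03 m).
It fails at once if the mallet, carving, sanding block or brush is moved by more than 30 mm (distance of any of mallet, carving, block, brush from where it was at the start of the episode above 0.03 m).
It also fails if it takes over 61 s, if anything falls off the work surface, if the arm or the gripper's body presses on something with over 40 N, if the wrist force passes 120 N, or if a joint passes its speed limit or range.

## Working session

There is one attempt and no reset: what is moved stays moved. The work goes in short steps, Python scripts to look and compute and a shell command to move; the robot and the scene stay as the last step left them, time stands still between calls to the robot, and variables do not carry over. Pictures are saved under pics/ and viewed, at most 10 in all, crops included, and the job is handed in when it is done.

```bash
ls; mkdir -p pics
python3 - <<'E'
from rig import *
import cv2,numpy as np
o=observe();print(o)
for n in("scene","top"):
    cv2.imwrite(f"pics/{n}0.png",grab_frame(n)); c=get_calibration(n);print(n,{k:(np.round(v,3).tolist()) for k,v in c.items()})
print(get_calibration("wrist"))
E
```

```text
pics
{'clock': 0.0, 'q': array([ 1.09642786e+00,  2.59224190e-01,  2.07562885e-02,  1.33372490e+00,
       -2.08908987e-05,  1.41821769e+00]), 'qd': array([-0.00105604, -0.00116361, -0.00018941, -0.00031713, -0.00011074,
       -0.00110795]), 'joint_efforts': array([-2.36112843e-03, -5.55648208e+01,  3.44524240e+01,  1.40418138e-02,
       -3.76569578e-04,  2.83572696e-06]), 'ee_pos': array([173.82131671, 521.52919325, 247.64662737]), 'orientation': array([-3.14020923e+00, -1.91597691e-04,  2.81980270e+00]), 'force': array([-0.00054358,  0.26428661,  0.52027017]), 'wrist_torque': array([-0.03372353, -0.00826518, -0.02038409]), 'finger_force': 0.0, 'gripper_width': 0.9997529406164058}
scene {'fx': 403.56, 'fy': 403.56, 'cx': 276.124, 'cy': 211.601, 'pose': [[-0.02, -0.657, 0.754, 1363.046], [1.0, -0.011, 0.017, 67.18], [-0.003, 0.754, 0.657, 850.323], [0.0, 0.0, 0.0, 1.0]]}
top {'fx': 544.618, 'fy': 544.618, 'cx': 278.875, 'cy': 213.792, 'pose': [[-0.006, 0.982, -0.188, 234.094], [-1.0, -0.006, -0.001, 23.246], [-0.002, 0.188, 0.982, 1606.029], [0.0, 0.0, 0.0, 1.0]]}
{'fx': 329.70475868392685, 'fy': 329.70475868392685, 'cx': 281.24408853822246, 'cy': 211.06135429515157, 'T_tool_cam': array([[ 1.47310362e-04,  9.45178491e-01,  3.26554127e-01,
         8.47505629e+01],
       [ 9.99999383e-01,  2.20281381e-04, -1.08868780e-03,
        -9.55149601e-01],
       [-1.10093809e-03,  3.26554086e-01, -9.45177876e-01,
        -1.25598909e+02],
       [ 0.00000000e+00,  0.00000000e+00,  0.00000000e+00,
         1.00000000e+00]])}
```

View pics/scene0.png

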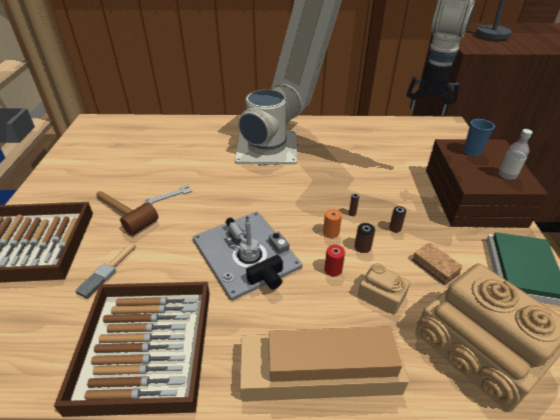

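View pics/top0.png

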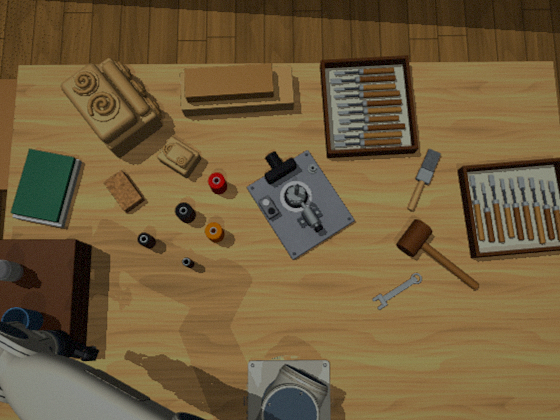

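The scene view shows the candidates: the brown/black drums at (364,237), (397,218) and (354,204), plus orange (332,222) and red (335,260) decoys. In the top view the same ones are at (186,212), (146,240), (188,262), (214,232) and (217,183). The largest dark one, top (186,212), fits the description. The sander is at about (297,200), with its knob at the lower right, near (318,226).

```bash
cat > h.py <<'E'
import numpy as np,cv2
from rig import *
from scipy.spatial.transform import Rotation as R
def tool(o=None):
    o=o or observe(); T=np.eye(4);T[:3,:3]=R.from_euler('xyz',o['orientation']).as_matrix();T[:3,3]=o['ee_pos'];return T
def cam(n,T=None):
    c=get_calibration(n); return c,(c['pose'] if n!='wrist' else T@c['T_tool_cam'])
def ray(n,u,v,T=None):
    c,P=cam(n,T);P=np.array(P);d=P[:3,:3]@np.array([(u-c['cx'])/c['fx'],-(v-c['cy'])/c['fy'],-1.]);return P[:3,3],d
def hit(n,u,v,z,T=None):
    p,d=ray(n,u,v,T);return p+d*(z-p[2])/d[2]
def proj(n,X,T=None):
    c,P=cam(n,T);q=np.linalg.inv(P)@np.append(X,1);return np.array([c['cx']-c['fx']*q[0]/q[2],c['cy']+c['fy']*q[1]/q[2]])
E
python3 - <<'E'
from h import *
t=cv2.imread('pics/top0.png');s=cv2.imread('pics/scene0.png')
a=cv2.resize(t[140:280,125:365],(800,467),interpolation=cv2.INTER_CUBIC)
cv2.imwrite('pics/crop1.png',a)
hsv=cv2.cvtColor(t,cv2.COLOR_BGR2HSV)
m=(hsv[...,2]<75).astype(np.uint8);m[:160]=0;m[280:]=0;m[:,:130]=0;m[:,240:]=0
n,l,st,ce=cv2.connectedComponentsWithStats(m)
for i in range(1,n):
    if st[i,4]>25: print(st[i],ce[i],hit('top',*ce[i],50))
E
```

```text
[160 160  40  18 146] [185.46575342 168.19178082] [671.04560255 299.97134035  50.        ]
[130 179  15  32 112] [136.28571429 196.73214286] [585.49097122 441.74628316  50.        ]
[212 181  15  13  90] [220.38888889 188.96666667] [607.27028759 195.76864591  50.        ]
[175 203  21  21 283] [185.33568905 212.8409894 ] [536.53374466 296.80981176  50.        ]
[210 229  14  14  56] [218.91071429 237.66071429] [462.9677252  197.97669956  50.        ]
[138 233  28  18 218] [148.79357798 241.01376147] [454.46520051 400.00627604  50.        ]
[183 259  21  10  95] [191.28421053 263.93684211] [387.58618008 275.87038908  50.        ]
```

View pics/crop1.png

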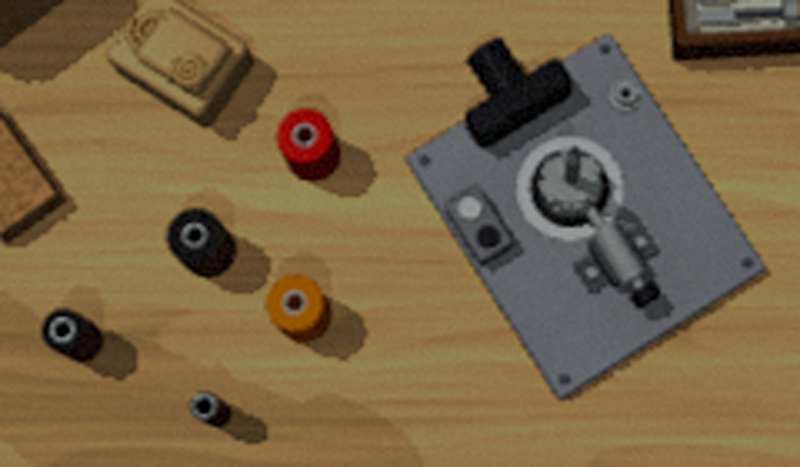

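The crop confirms it: the dark drum at crop (200,240) is the largest. Its top bore is at (195,235), the spindle tip is at (573,152), and the knob is at (648,295). The plate corners are also clear.

Run:
```python
from h import *
f=lambda u,v,z:hit('top',125+u/3.333-.35,140+v/3.333-.35,z).round(1)
print('bore',f(195,235,76),'tip',f(573,152,162))
c=[f(*p,18) for p in((610,35),(765,270),(562,398),(407,157))];print(c)
for a,b in((0,1),(1,2),(3,2),(0,3)):
  d=c[b]-c[a];print(np.linalg.norm(d),np.degrees(np.arctan2(d[1],d[0])))
print('orange',f(295,302,76),'red',f(305,136,76),'med',f(62,330,76),'knobtop',f(640,285,60),f(650,295,48),'collar',f(570,184,60))
T=tool();print(T.round(3))
```

```text
bore [539.4 298.7  76. ] tip [589.5 -24.3 162. ]
[array([734.3, -64. ,  18. ]), array([ 516. , -198.3,   18. ]), array([403.2, -16.7,  18. ]), array([621.2, 120.3,  18. ])]
256.3032968964699 -148.399820272372
213.78119655385973 121.84629180552312
257.47427055921537 -147.853087776732
216.23621343336546 121.53633171418502
orange [480.5 211.7  76. ] red [626.4 205.5  76. ] med [457.6 409.7  76. ] knobtop [496.1 -84.1  60. ] [489.2 -93.4  48. ] collar [585.9 -24.7  60. ]
[[-9.49000e-01  3.16000e-01 -1.00000e-03  1.73848e+02]
 [ 3.16000e-01  9.49000e-01 -1.00000e-03  5.21571e+02]
 [ 0.00000e+00 -1.00000e-03 -1.00000e+00  2.47727e+02]
 [ 0.00000e+00  0.00000e+00  0.00000e+00  1.00000e+00]]
```

```bash
python3 -m inch '[{"x":-0.08,"y":-0.02,"z":0.01,"roll":-0.018,"grip":1},{"x":-0.16,"y":-0.04,"z":0.02,"roll":-0.036,"grip":1},{"x":-0.24,"y":-0.06,"z":0.03,"roll":-0.054,"grip":1},{"x":-0.32,"y":-0.08,"z":0.04,"roll":-0.072,"grip":1},{"x":-0.4,"y":-0.1,"z":0.05,"roll":-0.09,"grip":1},{"x":-0.48,"y":-0.12,"z":0.06,"roll":-0.108,"grip":1},{"x":-0.56,"y":-0.14,"z":0.07,"roll":-0.126,"grip":1},{"x":-0.62,"y":-0.155,"z":0.08,"roll":-0.139,"grip":1}]'; python3 -c "
from h import *
T=tool();print(T.round(3),observe()['q'])
d=T[:3,:3].T@(np.array([539.4,298.7,190])-T[:3,3]);print(d/500, np.degrees(observe()['orientation']))"
```

```text
clock: 0.77
ee_pos: [438.7, 352.9, 209.2]
orientation: [3.141, 0.0, -2.584]
force: [0.7, 1.7, -0.6]
gripper_width: 1.001
finger_force: 0.0
[[ -0.848  -0.529  -0.    438.653]
 [ -0.529   0.848   0.    352.87 ]
 [ -0.      0.     -1.    209.156]
 [  0.      0.      0.      1.   ]] [ 5.28316506e-01  2.94297827e-01 -2.83242299e-02  1.24814444e+00
  1.54237294e-04 -2.96565925e-02]
[-0.11356936 -0.19859946  0.03828511] [ 1.79991217e+02  1.97018969e-03 -1.48030496e+02]
```

```bash
python3 -m inch '[{"x":-0.03,"y":-0.05,"z":0.01,"grip":1},{"x":-0.06,"y":-0.1,"z":0.02,"grip":1},{"x":-0.09,"y":-0.15,"z":0.03,"grip":1},{"x":-0.114,"y":-0.2,"z":0.038,"grip":1},{"x":-0.114,"y":-0.2,"z":0.038,"grip":1},{"x":-0.114,"y":-0.2,"z":0.038,"grip":1},{"x":-0.114,"y":-0.2,"z":0.038,"grip":1},{"x":-0.114,"y":-0.2,"z":0.038,"grip":1}]'; python3 -c "
from h import *
T=tool();print(T.round(3));np.save('T1',T)
cv2.imwrite('pics/w1.png',grab_frame('wrist'));print(proj('wrist',[539.4,298.7,76],T))"
```

```text
[[ -0.848  -0.529  -0.    438.653]
 [ -0.529   0.848   0.    352.87 ]
 [ -0.      0.     -1.    209.156]
 [  0.      0.      0.      1.   ]]
[168.71733717 267.20168484]invalid input at $[0]: expected keys x, y, z, roll, grip
```

View pics/w1.png

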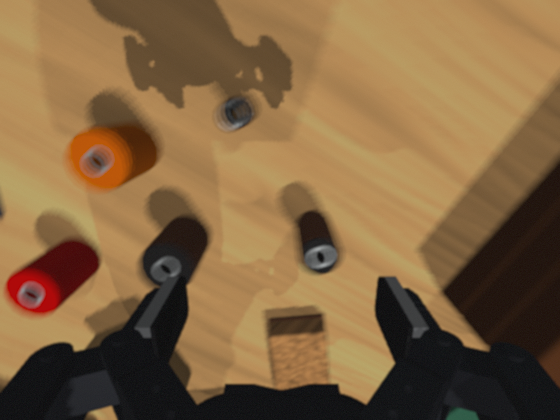

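The move was refused because every row needs "roll". The wrist view still shows the thick drum's bore at (166,269), with (169,267) predicted. Medium is at (320,257), orange at (97,160) and red at (31,294).

```bash
python3 -m inch '[{"x":-0.03,"y":-0.05,"z":0.01,"roll":0,"grip":1},{"x":-0.06,"y":-0.1,"z":0.02,"roll":0,"grip":1},{"x":-0.09,"y":-0.15,"z":0.03,"roll":0,"grip":1},{"x":-0.114,"y":-0.2,"z":0.038,"roll":0,"grip":1},{"x":-0.114,"y":-0.2,"z":0.038,"roll":0,"grip":1},{"x":-0.114,"y":-0.2,"z":0.038,"roll":0,"grip":1},{"x":-0.114,"y":-0.2,"z":0.038,"roll":0,"grip":1},{"x":-0.114,"y":-0.2,"z":0.038,"roll":0,"grip":1}]'; python3 -c "
from h import *
T=tool();print(T.round(3));np.save('T1',T)
cv2.imwrite('pics/w2.png',grab_frame('wrist'));print(proj('wrist',[539.4,298.7,76],T))"
```

```text
clock: 1.48
ee_pos: [537.6, 299.4, 190.5]
orientation: [3.141, -0.0, -2.589]
force: [0.3, 0.4, 0.7]
gripper_width: 1.004
finger_force: 0.0
[[-8.51000e-01 -5.25000e-01 -0.00000e+00  5.37574e+02]
 [-5.25000e-01  8.51000e-01  0.00000e+00  2.99353e+02]
 [ 0.00000e+00  0.00000e+00 -1.00000e+00  1.90510e+02]
 [ 0.00000e+00  0.00000e+00  0.00000e+00  1.00000e+00]]
[279.26557864 215.15405846]
```

View pics/w2.png

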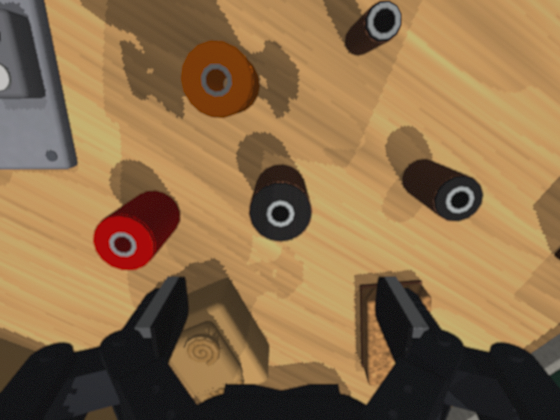

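Bore ring at (280,213), as predicted (279,215). Refine the position, then descend.

```bash
cat >> h.py <<'E'
def ring(im,u,v,r=22,t=120):
    c=im[v-r:v+r,u-r:u+r];h=cv2.cvtColor(c,cv2.COLOR_BGR2HSV)
    m=((h[...,2]>t)&(h[...,1]<60)).astype(np.uint8)
    k,_=cv2.findContours(m,cv2.RETR_EXTERNAL,cv2.CHAIN_APPROX_NONE);k=max(k,key=cv2.contourArea)
    e=cv2.fitEllipse(k);return (e[0][0]+u-r,e[0][1]+v-r),e[1]
E
python3 -c "
from h import *
T=np.load('T1.npy');im=cv2.imread('pics/w2.png');p,s=ring(im,280,213);X=hit('wrist',*p,76,T);print(p,s,X,T[:3,:3].T@(X-T[:3,3]))"
```

```text
(280.1233825683594, 213.29324913024902) (24.657026290893555, 25.8402156829834) [537.75072191 298.46499335  76.        ] [  0.29855633  -0.87513709 114.51009819]
```

```bash
python3 -m inch '[{"x":0,"y":-0.002,"z":0.04,"roll":0,"grip":1},{"x":0,"y":-0.002,"z":0.09,"roll":0,"grip":1},{"x":0,"y":-0.002,"z":0.14,"roll":0,"grip":1},{"x":0,"y":-0.002,"z":0.19,"roll":0,"grip":1},{"x":0,"y":-0.002,"z":0.23,"roll":0,"grip":1},{"x":0,"y":-0.002,"z":0.255,"roll":0,"grip":1},{"x":0,"y":-0.002,"z":0.268,"roll":0,"grip":1},{"x":0,"y":-0.002,"z":0.268,"roll":0,"grip":1}]' 40;  python3 -m inch '[{"x":0,"y":0,"z":0,"roll":0,"grip":0.2},{"x":0,"y":0,"z":0,"roll":0,"grip":0},{"x":0,"y":0,"z":0,"roll":0,"grip":-0.2},{"x":0,"y":0,"z":0,"roll":0,"grip":-0.4},{"x":0,"y":0,"z":0,"roll":0,"grip":-0.6},{"x":0,"y":0,"z":0,"roll":0,"grip":-0.8},{"x":0,"y":0,"z":0,"roll":0,"grip":-1},{"x":0,"y":0,"z":0,"roll":0,"grip":-1}]' 40; python3 -c "
from h import *
T=tool();np.save('T2',T);cv2.imwrite('pics/w3.png',grab_frame('wrist'))"
```

```text
clock: 2.2
ee_pos: [537.8, 298.3, 55.4]
orientation: [3.141, -0.002, -2.589]
force: [-0.4, -0.1, 0.8]
gripper_width: 0.997
finger_force: 0.0
clock: 2.87
ee_pos: [539.5, 298.2, 57.8]
orientation: [-3.141, 0.002, -2.59]
force: [-1.1, 0.5, 5.0]
gripper_width: 0.573
finger_force: 40.8
```

View pics/w3.png

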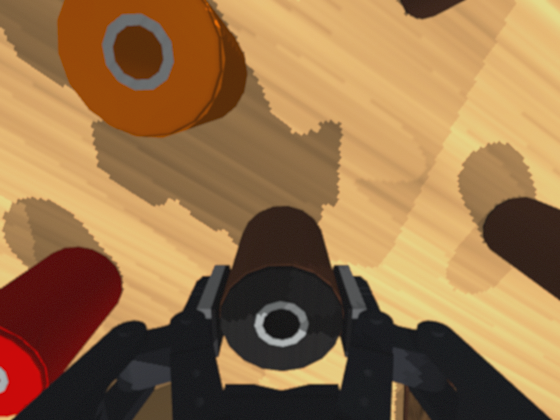

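The drum is gripped between the pads, with its bore at (281,324). Measure the in-hand offset and lift.

```bash
python3 -c "
from h import *
T=np.load('T2.npy');im=cv2.imread('pics/w3.png');p,s=ring(im,281,324,34);X=hit('wrist',*p,76,T);print(p,s,X,T[:3,:3].T@(X-T[:3,3]))"
python3 -m inch '[{"x":0,"y":0,"z":-0.01,"roll":0,"grip":-1},{"x":0,"y":0,"z":-0.04,"roll":0,"grip":-1},{"x":0,"y":0,"z":-0.1,"roll":0,"grip":-1},{"x":0,"y":0,"z":-0.16,"roll":0,"grip":-1},{"x":0,"y":0,"z":-0.23,"roll":0,"grip":-1},{"x":0,"y":0,"z":-0.3,"roll":0,"grip":-1},{"x":0,"y":0,"z":-0.35,"roll":0,"grip":-1},{"x":0,"y":0,"z":-0.385,"roll":0,"grip":-1}]' 60
python3 -c "
from h import *
T=tool();im=grab_frame('wrist');cv2.imwrite('pics/w4.png',im);p,s=ring(im,281,324,34);print(p,s,T[:3,3])
print(T[:3,:3].T@(np.array([647.6,11.8,T[2,3]])-T[:3,3])/500)"
```

```text
(279.0750732421875, 327.01874923706055) (33.540374755859375, 46.71991729736328) [539.98489933 297.65723466  76.        ] [ -0.14313541  -0.75536715 -18.2041568 ]
clock: 3.58
ee_pos: [539.2, 298.0, 252.6]
orientation: [-3.141, 0.004, -2.59]
force: [0.1, -0.3, -1.9]
gripper_width: 0.566
finger_force: 62.4
(279.41109466552734, 326.1023826599121) (34.480804443359375, 46.22443389892578) [539.18798851 298.01085182 252.63740933]
[ 1.15289509e-01 -6.01155215e-01 -1.72159365e-05]
```

```bash
python3 -m inch '[{"x":0.01,"y":-0.05,"z":0,"roll":0,"grip":-1},{"x":0.02,"y":-0.12,"z":0,"roll":0,"grip":-1},{"x":0.035,"y":-0.19,"z":0,"roll":0,"grip":-1},{"x":0.05,"y":-0.26,"z":0,"roll":0,"grip":-1},{"x":0.06,"y":-0.33,"z":0,"roll":0,"grip":-1},{"x":0.075,"y":-0.4,"z":0,"roll":0,"grip":-1},{"x":0.09,"y":-0.47,"z":0,"roll":0,"grip":-1},{"x":0.1,"y":-0.53,"z":0,"roll":0,"grip":-1}]'
python3 -m inch '[{"x":0.01,"y":-0.05,"z":0,"roll":0,"grip":-1},{"x":0.015,"y":-0.071,"z":0,"roll":0,"grip":-1},{"x":0.015,"y":-0.071,"z":0,"roll":0,"grip":-1},{"x":0.015,"y":-0.071,"z":0,"roll":0,"grip":-1},{"x":0.015,"y":-0.071,"z":0,"roll":0,"grip":-1},{"x":0.015,"y":-0.071,"z":0,"roll":0,"grip":-1},{"x":0.015,"y":-0.071,"z":0,"roll":0,"grip":-1},{"x":0.015,"y":-0.071,"z":0,"roll":0,"grip":-1}]'
python3 -c "
from h import *
T=tool();np.save('T5',T);im=grab_frame('wrist');cv2.imwrite('pics/w5.png',im);print(T.round(3));print(proj('wrist',[588.5,-25,162],T),proj('wrist',[588.5,-25,60],T))"
```

```text
clock: 4.3
ee_pos: [635.3, 43.6, 248.4]
orientation: [3.141, -0.001, -2.591]
force: [0.7, 0.2, -2.2]
gripper_width: 0.567
finger_force: 62.4
clock: 4.97
ee_pos: [647.2, 12.9, 249.1]
orientation: [-3.141, 0.0, -2.589]
force: [0.1, -0.8, -1.8]
gripper_width: 0.569
finger_force: 62.5
[[-8.51000e-01 -5.25000e-01  0.00000e+00  6.47215e+02]
 [-5.25000e-01  8.51000e-01  0.00000e+00  1.28900e+01]
 [-0.00000e+00 -0.00000e+00 -1.00000e+00  2.49088e+02]
 [ 0.00000e+00  0.00000e+00  0.00000e+00  1.00000e+00]]
[278.99093926 122.89096807] [279.80870158 114.6366416 ]
```

View pics/w5.png

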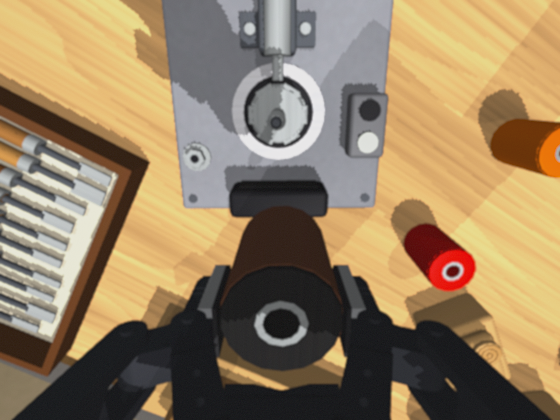

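The view shows the spindle tip at about (277,122), the white ring round the collar centred near (278,111), and the held drum's bore at (281,324). The tool is square to the machine. Next I fit these numerically.

Run:
```python
from h import *
T=np.load('T5.npy');im=cv2.imread('pics/w5.png');h=cv2.cvtColor(im,cv2.COLOR_BGR2HSV);g=im.max(2)
# drum top face: hole = dark component inside ring
m=np.zeros_like(g);m[300:350,250:312]=(g[300:350,250:312]>105)
k,_=cv2.findContours(m,cv2.RETR_CCOMP,cv2.CHAIN_APPROX_NONE)
for c in sorted(k,key=cv2.contourArea)[-3:]:
    if len(c)>8:
        e=cv2.fitEllipse(cv2.convexHull(c));q=hit('wrist',*e[0],T[2,3]+18.2,T);print('bore',np.round(e[0],1),np.round(e[1],1),(T[:3,:3].T@(q-T[:3,3])).round(2))
# annulus white
m=np.zeros_like(g);m[55:165,225:335]=((g>195)&(h[...,1]<30))[55:165,225:335]
k,_=cv2.findContours(m,cv2.RETR_EXTERNAL,cv2.CHAIN_APPROX_NONE);c=cv2.convexHull(max(k,key=cv2.contourArea));e=cv2.fitEllipse(c);print('annulus',e,hit('wrist',*e[0],18,T))
for r in g[112:134:1,264:292]:print(*['%3d'%x for x in r])
```

```text
bore [281.9 322.2] [34.2 40.7] [  2.11   0.36 -18.2 ]
bore [280.5 324.3] [43.4 52.6] [  1.12  -0.2  -18.2 ]
annulus ((278.572998046875, 111.08880615234375), (91.17669677734375, 96.57162475585938), 11.454989433288574) [588.01257719 -27.05000156  18.        ]
133 132 130 129 130 127 121 109 104 103 104 105 104 104 102 102  98  92  93 116 159 191 202 200 198 199 199 202
133 133 131 131 128 125 116 106 104 105 107 107 106 105 105 103 100  97  96 104 142 181 199 201 198 198 199 202
132 133 130 130 127 118 111 106 107 109 108 108 109 108 107 105 102 100  97 100 130 171 195 201 199 199 200 202
133 131 130 127 120 111 107 108 112 114 111 104 107 110 111 107 104 100  99 100 124 164 192 200 200 199 199 202
132 131 130 125 115 106 103 108 113 107  97  86  89  95 101 101 104 102 100  99 118 160 193 200 199 198 201 201
133 132 129 122 110 103 104 104  99  86  72  66  66  70  74  86  98 103 100  98 115 154 191 200 200 199 201 202
132 132 127 119 105 101 100  94  78  66  60  59  60  58  59  67  87 100 104  98 109 148 185 200 201 198 200 202
132 130 124 113 101  99  93  77  62  62  64  66  66  65  5
[... 921 characters left out ...]
 201 203 201 198 200 200 203
117 110 107 105 105 104 101  96  89  86  79  72  68  73  86 100 119 142 171 191 202 204 202 201 199 198 200 202
113 108 106 105 105 105 104 105 114 120 116 104 101 110 126 141 158 178 195 204 204 204 202 201 199 198 200 203
110 107 106 105 105 106 107 115 136 150 150 144 146 154 169 180 190 199 205 206 205 203 202 200 200 199 200 204
109 105 108 106 105 105 108 125 150 169 172 173 178 190 197 202 204 204 207 205 206 203 202 201 199 198 200 203
108 107 107 105 104 104 108 124 149 170 178 183 190 201 207 208 206 205 205 206 205 204 202 201 200 198 200 203
108 107 106 105 105 105 107 114 135 158 176 186 196 203 206 207 205 205 205 205 206 203 202 202 200 199 201 203
```

Tip (276,122) → about (589,-27), and the annulus centre gives (588,-27), so they agree. In the tool frame the tip is at (70.4,-3.3) and the held bore at (1.1,-0.2). Move (69.3,-3.1), then lower slowly.

```bash
python3 -m inch '[{"x":0.04,"y":-0.002,"z":0,"roll":0,"grip":-1},{"x":0.08,"y":-0.004,"z":0,"roll":0,"grip":-1},{"x":0.12,"y":-0.006,"z":0,"roll":0,"grip":-1},{"x":0.1385,"y":-0.0062,"z":0,"roll":0,"grip":-1},{"x":0.1385,"y":-0.0062,"z":0,"roll":0,"grip":-1},{"x":0.1385,"y":-0.0062,"z":0,"roll":0,"grip":-1},{"x":0.1385,"y":-0.0062,"z":0.02,"roll":0,"grip":-1},{"x":0.1385,"y":-0.0062,"z":0.036,"roll":0,"grip":-1}]'
python3 -c "
from h import *
o=observe();T=tool(o);print(T[:3,3],o['orientation'],o['force'])
im=grab_frame('scene');c=im[185:275,190:310];cv2.imwrite('pics/s2.png',cv2.resize(c,(800,600),interpolation=cv2.INTER_CUBIC))
for z in (60,162):print((proj('scene',[588.7,-27,z])-[190,185])*6.667)"
```

```text
clock: 5.68
ee_pos: [590.8, -26.6, 229.9]
orientation: [-3.141, 0.0, -2.589]
force: [-0.5, -0.5, -3.3]
gripper_width: 0.567
finger_force: 62.5
[590.81860654 -26.61570552 229.90031275] [-3.14136777e+00  4.98594858e-04 -2.58948548e+00] [-0.48172594 -0.53746844 -3.34599916]
[387.75289555 388.36620895]
[374.97290901 202.48198722]
```

View pics/s2.png

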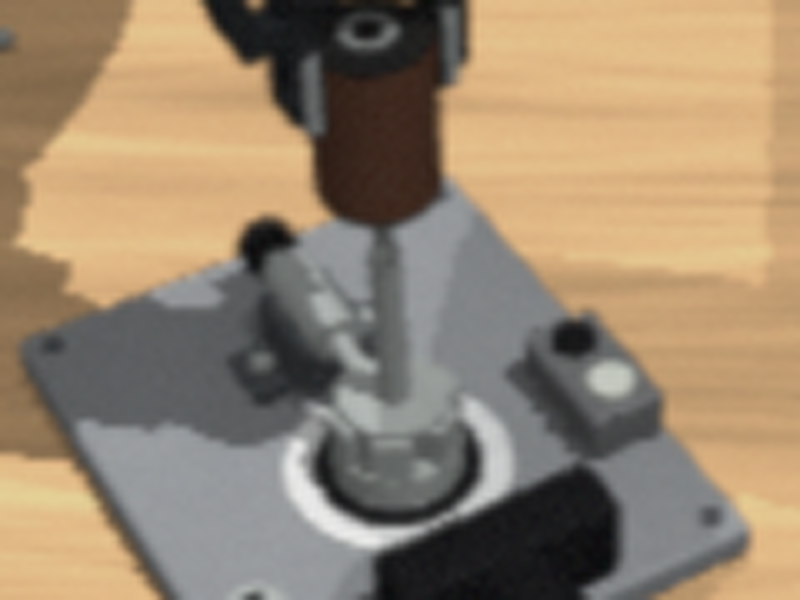

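The drum hangs upright. Its axis (x≈378 at the foot) lines up with the spindle (tip at x≈383), within about 1 mm. Lower gradually and watch the force.

```bash
python3 -m inch '[{"x":0,"y":0,"z":0.006,"roll":0,"grip":-1},{"x":0,"y":0,"z":0.012,"roll":0,"grip":-1},{"x":0,"y":0,"z":0.018,"roll":0,"grip":-1},{"x":0,"y":0,"z":0.024,"roll":0,"grip":-1},{"x":0,"y":0,"z":0.03,"roll":0,"grip":-1},{"x":0,"y":0,"z":0.036,"roll":0,"grip":-1},{"x":0,"y":0,"z":0.04,"roll":0,"grip":-1},{"x":0,"y":0,"z":0.04,"roll":0,"grip":-1}]'
```

```text
clock: 6.4
ee_pos: [589.9, -27.1, 210.4]
orientation: [3.141, -0.0, -2.59]
force: [-0.4, -0.7, -0.5]
gripper_width: 0.566
finger_force: 62.5
```

```bash
python3 -m inch '[{"x":0,"y":0,"z":0.005,"roll":0,"grip":-1},{"x":0,"y":0,"z":0.01,"roll":0,"grip":-1},{"x":0,"y":0,"z":0.015,"roll":0,"grip":-1},{"x":0,"y":0,"z":0.02,"roll":0,"grip":-1},{"x":0,"y":0,"z":0.025,"roll":0,"grip":-1},{"x":0,"y":0,"z":0.03,"roll":0,"grip":-1},{"x":0,"y":0,"z":0.035,"roll":0,"grip":-1},{"x":0,"y":0,"z":0.035,"roll":0,"grip":-1}]'; python3 -c "
from h import *
print(observe()['force'],observe()['wrist_torque'])"
```

```text
clock: 7.07
ee_pos: [590.0, -27.0, 192.7]
orientation: [3.141, -0.0, -2.59]
force: [1.2, 0.9, -2.8]
gripper_width: 0.566
finger_force: 62.4
[ 1.2209321   0.85872428 -2.79211811] [ 0.07048902 -0.08396688 -0.03279231]
```

```bash
python3 -m inch '[{"x":0,"y":0,"z":0.012,"roll":0,"grip":-1},{"x":0,"y":0,"z":0.024,"roll":0,"grip":-1},{"x":0,"y":0,"z":0.036,"roll":0,"grip":-1},{"x":0,"y":0,"z":0.048,"roll":0,"grip":-1},{"x":0,"y":0,"z":0.06,"roll":0,"grip":-1},{"x":0,"y":0,"z":0.072,"roll":0,"grip":-1},{"x":0,"y":0,"z":0.08,"roll":0,"grip":-1},{"x":0,"y":0,"z":0.08,"roll":0,"grip":-1}]'; python3 -c "
from h import *
print(observe()['force'],observe()['wrist_torque'])"
```

```text
clock: 7.73
ee_pos: [589.9, -27.0, 152.3]
orientation: [3.141, -0.001, -2.59]
force: [1.2, 1.1, -3.2]
gripper_width: 0.562
finger_force: 62.4
[ 1.16766577  1.12512971 -3.16318963] [ 0.089154   -0.21479359 -0.01216316]
```

```bash
python3 -m inch '[{"x":0,"y":0,"z":0.01,"roll":0,"grip":-1},{"x":0,"y":0,"z":0.02,"roll":0,"grip":-1},{"x":0,"y":0,"z":0.03,"roll":0,"grip":-1},{"x":0,"y":0,"z":0.04,"roll":0,"grip":-1},{"x":0,"y":0,"z":0.05,"roll":0,"grip":-1},{"x":0,"y":0,"z":0.058,"roll":0,"grip":-1},{"x":0,"y":0,"z":0.06,"roll":0,"grip":-1},{"x":0,"y":0,"z":0.06,"roll":0,"grip":-1}]'; python3 -m inch '[{"x":0,"y":0,"z":0.002,"roll":0,"grip":-1},{"x":0,"y":0,"z":0.004,"roll":0,"grip":-1},{"x":0,"y":0,"z":0.006,"roll":0,"grip":-1},{"x":0,"y":0,"z":0.007,"roll":0,"grip":-1},{"x":0,"y":0,"z":0.008,"roll":0,"grip":-1},{"x":0,"y":0,"z":0.008,"roll":0,"grip":-1},{"x":0,"y":0,"z":0.008,"roll":0,"grip":-1},{"x":0,"y":0,"z":0.008,"roll":0,"grip":-1}]'
```

```text
clock: 8.4
ee_pos: [590.0, -27.0, 122.9]
orientation: [3.141, -0.0, -2.59]
force: [-0.0, 0.0, -2.7]
gripper_width: 0.562
finger_force: 62.5
clock: 9.07
ee_pos: [590.1, -27.1, 119.3]
orientation: [3.142, -0.0, -2.59]
force: [0.4, 0.7, -2.6]
gripper_width: 0.566
finger_force: 62.5
```

Not in contact yet, about 1–2 mm to go.

```bash
python3 -m inch '[{"x":0,"y":0,"z":0.001,"roll":0,"grip":-1},{"x":0,"y":0,"z":0.002,"roll":0,"grip":-1},{"x":0,"y":0,"z":0.003,"roll":0,"grip":-1},{"x":0,"y":0,"z":0.004,"roll":0,"grip":-1},{"x":0,"y":0,"z":0.005,"roll":0,"grip":-1},{"x":0,"y":0,"z":0.005,"roll":0,"grip":-1},{"x":0,"y":0,"z":0.005,"roll":0,"grip":-1},{"x":0,"y":0,"z":0.005,"roll":0,"grip":-1}]'
```

```text
clock: 9.73
ee_pos: [590.2, -27.0, 118.0]
orientation: [-3.141, 0.001, -2.59]
force: [-2.9, 1.4, 8.4]
gripper_width: 0.568
finger_force: 63.4
```

Seated: contact at the predicted height. Open and rise.

```bash
python3 -m inch '[{"x":0,"y":0,"z":0,"roll":0,"grip":0.25},{"x":0,"y":0,"z":0,"roll":0,"grip":0.4},{"x":0,"y":0,"z":0,"roll":0,"grip":0.6},{"x":0,"y":0,"z":0,"roll":0,"grip":0.8},{"x":0,"y":0,"z":0,"roll":0,"grip":0.9},{"x":0,"y":0,"z":0,"roll":0,"grip":0.9},{"x":0,"y":0,"z":0,"roll":0,"grip":0.9},{"x":0,"y":0,"z":0,"roll":0,"grip":0.9}]'; python3 -m inch '[{"x":0,"y":0,"z":0,"roll":0,"grip":0.9},{"x":0,"y":0,"z":-0.02,"roll":0,"grip":0.9},{"x":0,"y":0,"z":-0.06,"roll":0,"grip":0.9},{"x":0,"y":0,"z":-0.12,"roll":0,"grip":0.9},{"x":0,"y":0,"z":-0.18,"roll":0,"grip":0.9},{"x":0,"y":0,"z":-0.22,"roll":0,"grip":0.9},{"x":0,"y":0,"z":-0.24,"roll":0,"grip":0.9},{"x":0,"y":0,"z":-0.24,"roll":0,"grip":0.9}]'
python3 -c "
from h import *
o=observe();T=tool(o);np.save('T6',T);print(T[:3,3])
im=grab_frame('wrist');im2=grab_frame('scene');c=im2[185:275,190:310];
a=cv2.resize(c,(560,420),interpolation=cv2.INTER_CUBIC);cv2.imwrite('pics/w6.png',im);cv2.imwrite('pics/c6.png',cv2.resize(np.hstack([im[100:,180:460],a[:320]]),(800,305)))"
```

```text
clock: 10.4
ee_pos: [590.1, -27.1, 116.8]
orientation: [3.142, -0.0, -2.59]
force: [-0.4, 0.2, -0.7]
gripper_width: 0.951
finger_force: 0.0
clock: 11.07
ee_pos: [590.8, -27.2, 239.5]
orientation: [-3.139, 0.003, -2.59]
force: [-0.2, -0.9, -0.6]
gripper_width: 0.945
finger_force: 0.0
[590.83065703 -27.20841137 239.54650131]
```

View pics/c6.png

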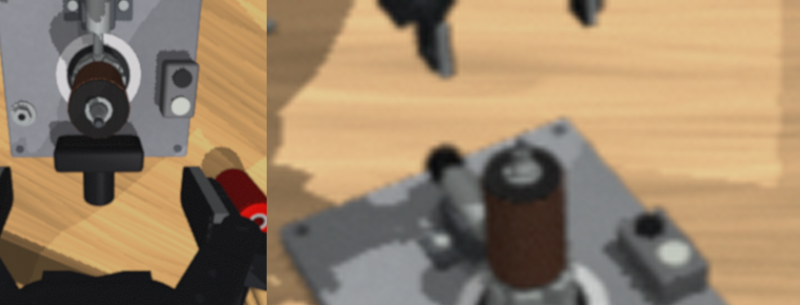

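The drum sits on the collar with the threaded stub protruding, square and released. Now the knob, at tool +127 mm in x from the spindle. Shut the gripper and go 165 mm outward first.

```bash
python3 -m inch '[{"x":0.05,"y":0,"z":0,"roll":0,"grip":0},{"x":0.1,"y":0,"z":0,"roll":0,"grip":-0.5},{"x":0.15,"y":0,"z":0,"roll":0,"grip":-1},{"x":0.2,"y":0,"z":0,"roll":0,"grip":-1},{"x":0.25,"y":0,"z":0,"roll":0,"grip":-1},{"x":0.3,"y":0,"z":0,"roll":0,"grip":-1},{"x":0.33,"y":0,"z":0,"roll":0,"grip":-1},{"x":0.33,"y":0,"z":0,"roll":0,"grip":-1}]'; python3 -m inch '[{"x":0,"y":0,"z":0.05,"roll":0,"grip":-1},{"x":0,"y":0,"z":0.1,"roll":0,"grip":-1},{"x":0,"y":0,"z":0.15,"roll":0,"grip":-1},{"x":0,"y":0,"z":0.18,"roll":0,"grip":-1},{"x":0,"y":0,"z":0.2,"roll":0,"grip":-1},{"x":0,"y":0,"z":0.2,"roll":0,"grip":-1},{"x":0,"y":0,"z":0.2,"roll":0,"grip":-1},{"x":0,"y":0,"z":0.2,"roll":0,"grip":-1}]'
python3 -c "
from h import *
o=observe();T=tool(o);print(T.round(3))
im=grab_frame('wrist');cv2.imwrite('pics/w7.png',im)
f=np.array([588.9,-27,0])-127*np.array([.851,.525,0]);f[2]=48;print(f,proj('wrist',f,T),T[:3,:3].T@(f-T[:3,3]))"
```

```text
clock: 11.83
ee_pos: [447.0, -114.1, 235.5]
orientation: [3.139, -0.002, -2.592]
force: [0.9, -0.1, 0.3]
gripper_width: -0.002
finger_force: 0.0
clock: 12.5
ee_pos: [449.9, -113.4, 136.9]
orientation: [3.141, -0.0, -2.59]
force: [-0.3, 0.4, -0.4]
gripper_width: -0.003
finger_force: 0.0
[[  -0.852   -0.524   -0.     449.924]
 [  -0.524    0.852    0.    -113.407]
 [   0.       0.      -1.     136.924]
 [   0.       0.       0.       1.   ]]
[480.823 -93.675  48.   ] [282.02391998 272.25558224] [-36.66120422   0.58907994  88.92202688]
```

View pics/w7.png

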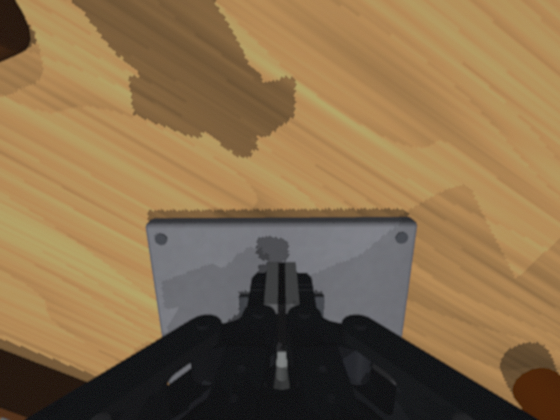

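The closed fingers are centred on the plate (column 281), in front of the hidden knob. Lower to TCP z=48 and approach.

```bash
python3 -m inch '[{"x":0,"y":0,"z":0.04,"roll":0,"grip":-1},{"x":0,"y":0,"z":0.08,"roll":0,"grip":-1},{"x":0,"y":0,"z":0.12,"roll":0,"grip":-1},{"x":0,"y":0,"z":0.15,"roll":0,"grip":-1},{"x":0,"y":0,"z":0.17,"roll":0,"grip":-1},{"x":0,"y":0,"z":0.176,"roll":0,"grip":-1},{"x":0,"y":0,"z":0.176,"roll":0,"grip":-1},{"x":0,"y":0,"z":0.176,"roll":0,"grip":-1}]'; python3 -m inch '[{"x":-0.006,"y":0.001,"z":0,"roll":0,"grip":-1},{"x":-0.012,"y":0.001,"z":0,"roll":0,"grip":-1},{"x":-0.018,"y":0.001,"z":0,"roll":0,"grip":-1},{"x":-0.024,"y":0.001,"z":0,"roll":0,"grip":-1},{"x":-0.03,"y":0.001,"z":0,"roll":0,"grip":-1},{"x":-0.036,"y":0.001,"z":0,"roll":0,"grip":-1},{"x":-0.036,"y":0.001,"z":0,"roll":0,"grip":-1},{"x":-0.036,"y":0.001,"z":0,"roll":0,"grip":-1}]'; python3 -c "
from h import *
o=observe();print(o['ee_pos'],o['force'],(np.array([588.9,-27,48])-o['ee_pos'])@[.852,.524,0])"
```

```text
clock: 13.22
ee_pos: [450.1, -113.7, 49.6]
orientation: [-3.141, 0.001, -2.59]
force: [0.5, -0.3, 0.3]
gripper_width: -0.0
finger_force: 0.0
clock: 13.88
ee_pos: [464.7, -103.5, 48.8]
orientation: [3.141, -0.0, -2.59]
force: [-0.6, 0.8, -0.7]
gripper_width: 0.0
finger_force: 0.0
[ 464.7118127  -103.53360538   48.76408824] [-0.60974262  0.7510015  -0.73656986] 145.91194480404758
```

```bash
python3 -m inch '[{"x":-0.004,"y":0,"z":0,"roll":0,"grip":-1},{"x":-0.008,"y":0,"z":0,"roll":0,"grip":-1},{"x":-0.012,"y":0,"z":0,"roll":0,"grip":-1},{"x":-0.016,"y":0,"z":0,"roll":0,"grip":-1},{"x":-0.02,"y":0,"z":0,"roll":0,"grip":-1},{"x":-0.022,"y":0,"z":0,"roll":0,"grip":-1},{"x":-0.022,"y":0,"z":0,"roll":0,"grip":-1},{"x":-0.022,"y":0,"z":0,"roll":0,"grip":-1}]'
cat > f.py <<'E'
from h import *
o=observe();d=np.array([.852,.524,0]);print('dist %.2f push %.2f'%((np.array([588.9,-27,48])-o['ee_pos'])@d,-o['force']@d))
E
python3 f.py
```

```text
clock: 14.55
ee_pos: [473.3, -98.3, 48.8]
orientation: [-3.141, -0.002, -2.59]
force: [-4.9, -3.2, 3.8]
gripper_width: -0.0
finger_force: 3.0
dist 135.82 push 5.84
```

```bash
python3 -m inch '[{"x":-0.002,"y":0,"z":0,"roll":0,"grip":-1},{"x":-0.004,"y":0,"z":0,"roll":0,"grip":-1},{"x":-0.006,"y":0,"z":0,"roll":0,"grip":-1},{"x":-0.008,"y":0,"z":0,"roll":0,"grip":-1},{"x":-0.01,"y":0,"z":0,"roll":0,"grip":-1},{"x":-0.01,"y":0,"z":0,"roll":0,"grip":-1},{"x":-0.01,"y":0,"z":0,"roll":0,"grip":-1},{"x":-0.01,"y":0,"z":0,"roll":0,"grip":-1}]';python3 f.py; python3 -m inch '[{"x":-0.001,"y":0,"z":0,"roll":0,"grip":-1},{"x":-0.002,"y":0,"z":0,"roll":0,"grip":-1},{"x":-0.003,"y":0,"z":0,"roll":0,"grip":-1},{"x":-0.004,"y":0,"z":0,"roll":0,"grip":-1},{"x":-0.004,"y":0,"z":0,"roll":0,"grip":-1},{"x":-0.004,"y":0,"z":0,"roll":0,"grip":-1},{"x":-0.004,"y":0,"z":0,"roll":0,"grip":-1},{"x":-0.004,"y":0,"z":0,"roll":0,"grip":-1}]';python3 f.py
```

```text
clock: 15.22
ee_pos: [477.2, -95.9, 48.8]
orientation: [-3.141, -0.003, -2.591]
force: [-6.4, -4.4, 4.2]
gripper_width: -0.001
finger_force: 4.2
dist 131.27 push 7.72
clock: 15.88
ee_pos: [478.7, -94.9, 48.8]
orientation: [-3.141, -0.003, -2.591]
force: [-7.4, -5.7, 4.4]
gripper_width: 0.001
finger_force: 4.6
dist 129.48 push 9.30
```

```bash
python3 -m inch '[{"x":-0.001,"y":0,"z":0,"roll":0,"grip":-1},{"x":-0.002,"y":0,"z":0,"roll":0,"grip":-1},{"x":-0.003,"y":0,"z":0,"roll":0,"grip":-1},{"x":-0.004,"y":0,"z":0,"roll":0,"grip":-1},{"x":-0.004,"y":0,"z":0,"roll":0,"grip":-1},{"x":-0.004,"y":0,"z":0,"roll":0,"grip":-1},{"x":-0.004,"y":0,"z":0,"roll":0,"grip":-1},{"x":-0.004,"y":0,"z":0,"roll":0,"grip":-1}]';python3 f.py; python3 -m inch '[{"x":-0.001,"y":0,"z":0,"roll":0,"grip":-1},{"x":-0.002,"y":0,"z":0,"roll":0,"grip":-1},{"x":-0.002,"y":0,"z":0,"roll":0,"grip":-1},{"x":-0.002,"y":0,"z":0,"roll":0,"grip":-1},{"x":-0.002,"y":0,"z":0,"roll":0,"grip":-1},{"x":-0.002,"y":0,"z":0,"roll":0,"grip":-1},{"x":-0.002,"y":0,"z":0,"roll":0,"grip":-1},{"x":-0.002,"y":0,"z":0,"roll":0,"grip":-1}]';python3 f.py
```

```text
clock: 16.55
ee_pos: [480.3, -93.9, 48.8]
orientation: [-3.141, -0.004, -2.591]
force: [-7.9, -5.3, 4.6]
gripper_width: 0.001
finger_force: 5.1
dist 127.60 push 9.47
clock: 17.22
ee_pos: [481.1, -93.5, 48.8]
orientation: [-3.141, -0.004, -2.591]
force: [-8.5, -5.7, 5.2]
gripper_width: 0.002
finger_force: 5.3
dist 126.69 push 10.26
```

```bash
python3 -m inch '[{"x":-0.001,"y":0,"z":0,"roll":0,"grip":-1},{"x":-0.002,"y":0,"z":0,"roll":0,"grip":-1},{"x":-0.003,"y":0,"z":0,"roll":0,"grip":-1},{"x":-0.003,"y":0,"z":0,"roll":0,"grip":-1},{"x":-0.003,"y":0,"z":0,"roll":0,"grip":-1},{"x":-0.003,"y":0,"z":0,"roll":0,"grip":-1},{"x":-0.003,"y":0,"z":0,"roll":0,"grip":-1},{"x":-0.003,"y":0,"z":0,"roll":0,"grip":-1}]';python3 f.py
```

```text
clock: 17.88
ee_pos: [481.3, -93.3, 48.8]
orientation: [-3.141, -0.006, -2.592]
force: [-15.0, -10.6, 9.6]
gripper_width: -0.001
finger_force: 9.0
dist 126.42 push 18.33
```

It's at the hard stop: the tool travelled about 10 mm after contact and the force jumped from 10 to 18 N. Hold, confirm steady, and hand in.

```bash
python3 -m inch '[{"x":0,"y":0,"z":0,"roll":0,"grip":-1},{"x":0,"y":0,"z":0,"roll":0,"grip":-1},{"x":0,"y":0,"z":0,"roll":0,"grip":-1},{"x":0,"y":0,"z":0,"roll":0,"grip":-1},{"x":0,"y":0,"z":0,"roll":0,"grip":-1},{"x":0,"y":0,"z":0,"roll":0,"grip":-1},{"x":0,"y":0,"z":0,"roll":0,"grip":-1},{"x":0,"y":0,"z":0,"roll":0,"grip":-1}]';python3 f.py; python3 -c "
from rig import *
o=observe()
f=o['force'];p=-(f[0]*.852+f[1]*.524);print(p)
if 13<p<40: print(close_job())"
```

```text
clock: 18.55
ee_pos: [481.3, -93.3, 48.8]
orientation: [-3.141, -0.006, -2.592]
force: [-14.0, -10.3, 9.2]
gripper_width: -0.002
finger_force: 9.0
dist 126.41 push 17.30
17.29983321564327
the job is handed in; nothing more can be done
None
```

The thickest drum is on the spindle, down on the collar and let go. The arm is holding the lock knob against its hard stop with about 17 N, and the job was handed in at 18.6 s; no verdict came back.

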